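Sort wound coils into their test nests

TASK

Put each of the four wound coils from the bench into the nest made for its shape and size: the large round, the small round, the square and the oblong one. Set each down, not dropped, so that it stands upright and flat on the floor of its nest, and leave the cup and the tape roll where they are.

Things in the scene. Friction and masses are not known exactly. Their poses are not given: they have to be found in the camera images.
- coil_big_c (a point): Large round wound coil with black end flanges, copper winding and a bare steel core showing in the middle of its top; 60 mm tall, standing upright on the bench, solid, straight-sided all the way up, 350 to 700 g. Point: its centre, half-way up (30 mm above its foot). z is its upright axis; 64 mm in diameter.
- coil_small_c (a point): Small round wound coil with black end flanges, copper winding and a bare steel core showing in the middle of its top; 60 mm tall, standing upright on the bench, solid, straight-sided all the way up, 175 to 350 g. Point: its centre, half-way up (30 mm above its foot). z is its upright axis; 42 mm in diameter.
- coil_square_c (a point): Square wound coil with black end flanges, copper winding and a bare steel core showing in the middle of its top; 60 mm tall, standing upright on the bench, solid, straight-sided all the way up, 315 to 630 g. Point: its centre, half-way up (30 mm above its foot). z is its upright axis; 50 mm along its x and 50 mm along its y.
- coil_oblong_c (a point): Oblong wound coil with black end flanges, copper winding and a bare steel core showing in the middle of its top; 60 mm tall, standing upright on the bench, solid, straight-sided all the way up, 295 to 590 g. Point: its centre, half-way up (30 mm above its foot). z is its upright axis; 66 mm along its x, 36 mm along its y.
- nest_big_floor (a point): Fixed open-topped aluminium nest with a dark rubber floor, the larger of the two round ones: recess 78 mm, outside 90 mm in diameter. The recess leaves 7 mm of play all round its coil. Floor 3 mm above the bench, wall 6 mm thick, wall top 11 mm above the bench (8 mm above the floor). Point: centre of the floor. z is up.
- nest_small_floor (a point): Fixed open-topped aluminium nest with a dark rubber floor, the smaller of the two round ones: recess 56 mm, outside 68 mm in diameter. The recess leaves 7 mm of play all round its coil. Floor 3 mm above the bench, wall 6 mm thick, wall top 11 mm above the bench (8 mm above the floor). Point: centre of the floor. z is up.
- nest_square_floor (a point): Fixed open-topped aluminium nest with a dark rubber floor, square: recess 64 x 64 mm, outside 76 x 76 mm. The recess leaves 7 mm of play all round its coil. Floor 3 mm above the bench, wall 6 mm thick, wall top 11 mm above the bench (8 mm above the floor). Point: centre of the floor. x and y run along its sides, z is up.
- nest_oblong_floor (a point): Fixed open-topped aluminium nest with a dark rubber floor, oblong: recess 80 mm along its x and 50 mm along its y, outside 92 x 62 mm. The recess leaves 7 mm of play all round its coil. Floor 3 mm above the bench, wall 6 mm thick, wall top 11 mm above the bench (8 mm above the floor). Point: centre of the floor. x runs along its long side, z is up.
- cup_c (a point): Bystander: empty white ceramic cup, open at the top, 72 mm across the rim, 80 mm tall, loose. Point: its middle, 40 mm above its foot.
- tape_c (a point): Bystander: roll of white paper tape on a cardboard core, lying flat, 88 mm across with a 57 mm hole, 36 mm tall, loose. Point: its middle, 18 mm above the bench.
Things that resemble listed ones, but are neither listed nor needed, are in the scene too. Leave any blue look-alike of the part that bears nest_oblong_floor alone.

How it is judged (in metres and radians):
At the end, for the whole second after the job is handed in: Every coil stands upright (within 4 degrees) and at rest on the floor of the nest of its own shape and size, its centre within 12 mm of the nest's centre and no more than 2.5 mm above its seated height; the cup and the tape roll are within 30 mm of where they stood (horizontal distance between coil_big_c and nest_big_floor below 0.012 m and z of coil_big_c in the frame of nest_big_floor between 0.027 and 0.0325 m and (angle between coil_big_c's own z axis and vertical below 0.07 rad or angle between coil_big_c's own z axis and vertical above 3.07 rad) and linear speed of each of coil_big, coil_small, coil_square, coil_oblong below 0.01 m/s and angular speed of each of coil_big, coil_small, coil_square, coil_oblong below 0.1 rad/s and horizontal distance between coil_small_c and nest_small_floor below 0.012 m and z of coil_small_c in the frame of nest_small_floor between 0.027 and 0.0325 m and (angle between coil_small_c's own z axis and vertical below 0.07 rad or angle between coil_small_c's own z axis and vertical above 3.07 rad) and horizontal distance between coil_square_c and nest_square_floor below 0.012 m and z of coil_square_c in the frame of nest_square_floor between 0.027 and 0.0325 m and (angle between coil_square_c's own z axis and vertical below 0.07 rad or angle between coil_square_c's own z axis and vertical above 3.07 rad) and horizontal distance between coil_oblong_c and nest_oblong_floor below 0.012 m and z of coil_oblong_c in the frame of nest_oblong_floor between 0.027 and 0.0325 m and (angle between coil_oblong_c's own z axis and vertical below 0.07 rad or angle between coil_oblong_c's own z axis and vertical above 3.07 rad) and distance of each of cup_c, tape_c from where it was at the start of the episode below 0.03 m); the robot touches nothing.
It fails at once if the big coil is dropped or thrown (moves faster than 0.8 m/s, a fall of over 30 mm, with no finger on it) (linear speed of coil_big above 0.8 m/s and contact force between the fingers and coil_big below 0.05 N).
It fails at once if the small coil is dropped or thrown (moves faster than 0.8 m/s, a fall of over 30 mm, with no finger on it) (linear speed of coil_small above 0.8 m/s and contact force between the fingers and coil_small below 0.05 N).
It fails at once if the square coil is dropped or thrown (moves faster than 0.8 m/s, a fall of over 30 mm, with no finger on it) (linear speed of coil_square above 0.8 m/s and contact force between the fingers and coil_square below 0.05 N).
It fails at once if the oblong coil is dropped or thrown (moves faster than 0.8 m/s, a fall of over 30 mm, with no finger on it) (linear speed of coil_oblong above 0.8 m/s and contact force between the fingers and coil_oblong below 0.05 N).
It fails at once if the cup or the tape roll is knocked away (30 mm) (distance of any of cup_c, tape_c from where it was at the start of the episode above 0.03 m).
It also fails if it takes over 106 s, if anything falls off the work surface, if the arm or the gripper's body presses on something with over 40 N, if the wrist force passes 120 N, or if a joint passes its speed limit or range.

ROBOT

A 6-joint arm with a two-finger parallel gripper is mounted at the origin on the work surface. World frame = base frame: x ahead of the robot, y to its left, z up, the work surface at z = 0. Lengths are in mm, angles in rad, forces in N, time in s.
With the tool pointing down it reaches from about 375 to 750 mm from the base axis. Payload 9 kg.
Tool frame: the origin (TCP) lies midway between the tips of the shut fingers; the grasp point (between the pads) lies 19 mm behind it; z points along the fingers, y is the direction in which the jaws open and shut (so a half turn about z gives the same grasp; the last joint's range is limited). The gripper opens to 85 mm and grips with 20 to 120 N. Pads are 22 mm wide; open, the fingers measure 114 mm over their backs; the gripper's body (76 mm by 85 mm) begins 54 mm behind the grasp point. The pads swing forward as they close: fully open they stand 13 mm farther back than shut.
Start: joints at [0.929, 0.104, 0.097, 1.564, 0, 1.353], TCP at [246.744, 546.95, 231.331] pointing down, gripper open.
Joint ranges: [-2.99, 2.99], [-0.84, 1.86], [-1.1, 1.16], [-1.84, 2.11], [-1.51, 1.56], [-3.14, 3.14]. Speed limits (rad/s): [2.22, 2.22, 2.57, 3.14, 3.14, 3.14].

INTERFACE

Orientations are given as [roll, pitch, yaw] about the fixed x, y, z axes, in that order (R = Rz(yaw) Ry(pitch) Rx(roll)).
In Python, from rig import arm, viewer, order gives the robot as it stands.
- The arm moves only by the tool step_arm, never from a script. Its argument "rows" is a list of rows, each a list of 5 numbers: the shift along the tool's x, y, z normalised to -1 to 1, where 1 is 800 mm, then the turn about the tool's z normalised to -1 to 1, where 1 is 1.5 rad, then the opening, from -1 (shut) to 1 (fully open), so that 0 is half open. A call has 1 to 10 rows; each row is the pose to reach, as a shift and turn from the pose measured when the call began, along the tool's axes at that moment; what a row does not reach only later rows make up. A row lasts 1/10 s, in which the tool goes at most 50 mm and 8.59 degrees, less where a joint would pass 70% of its speed; a pose out of reach is approached as far as the arm can. A call with a number of a shift or a turn outside -1 to 1 is refused whole. A call with a gripper value outside its range is refused whole. The fingers move at their own pace and stop on an object; "newtons" is the grip in N (left out, the last holds). Time passes only in rows, so rows that repeat a pose let the fingers close. It gives the time, the measured TCP pose, the force and the opening at its end, in the units of the state.
- arm.sense(): the state, without advancing time (a new reading comes with each control period).
- viewer.camera(name): name is "scene" or "side" or "wrist"; returns the picture (420x560x3 uint8, red, green, blue); there is no depth.
- viewer.camera_params(name): a dict with "K" (3x3 intrinsics, pixels), "k1" (the pictures are not rectified: a ray, as slopes to the right and down, at radius r is drawn at 1 + k1 r^2 times it, then the intrinsics apply), "rvec" (rotation vector, rad) and "tvec" (3), from world to camera coordinates, as OpenCV has them; the wrist camera has in their place "tool_from_camera" (4x4, takes a point from camera to tool coordinates, whose origin is the TCP and whose axes are the flange's). Camera axes: x right, y down, z forward; pixel columns grow to the right and rows downward; lengths in mm; the calibration is good to about 2 mm. A picture is of the moment at which its call begins: read the wrist's pose just before it. camera_params takes no time and is no camera call.
- order.sign_off(): hands the job in, once; it reports no verdict.
The state is a dict: "time": time; "joints": joint angles; "qvel": joint speeds; "effort": joint torques, N m; "ee_pos": TCP position; "ee_rot": TCP orientation; "force": force on the tool from outside, world axes, zero at the start; "wrist_torque": the same for the moment, N m; "width": opening from 0.0 (shut) to 1.0 (fully open).
Only numpy, scipy, OpenCV 4.12 (cv2) and the standard library are available. Lean on these libraries where they do the work, as an engineer would, in place of code of your own. Each camera call takes 0.05 s, during which the arm holds its last target.

## Working session

There is one attempt and no reset: what is moved stays moved. The work goes in short steps, Python scripts to look and compute and a tool call to move; the robot and the scene stay as the last step left them, time stands still between calls to the robot, and variables do not carry over. Pictures are saved under pics/ and viewed, and the job is handed in when it is done.

Besides the shell and the picture viewer there is one more tool, called after "Emit:" in YAML: its name, and indented under it one key for each argument. step_arm: Moves the arm, as the interface text tells. Scaled input: -1 to 1 covers 800 mm each way for a shift and 1.5 rad each way for a turn. Its arguments: {"type":"object","properties":{"rows":{"type":"array"},"newtons":{"type":"number"}},"required":["rows"]}

```bash
ls; mkdir -p pics; python3 - <<'E'
from rig import arm, viewer, order
import cv2,json
print(arm.sense())
for n in ["scene","side","wrist"]:
    im=viewer.camera(n); cv2.imwrite(f"pics/{n}0.png",im[:,:,::-1]); print(n,viewer.camera_params(n))
print(arm.sense()['time'])
E
```

```text
pics
{'time': 0.0, 'joints': array([9.29313123e-01, 1.04684762e-01, 9.64316441e-02, 1.56391003e+00,
       1.47168740e-05, 1.35314136e+00]), 'qvel': array([-4.28348213e-05, -1.59239900e-04,  1.06005080e-03, -2.22912226e-05,
        1.95657234e-03,  5.34389400e-04]), 'effort': array([-1.99403425e-03, -5.56936240e+01,  5.03649080e+01,  1.69908250e-02,
       -4.88063488e-04,  9.75368948e-06]), 'ee_pos': array([246.4999106 , 546.64260611, 230.51014038]), 'ee_rot': array([-3.14026125e+00, -3.09522562e-04,  2.71776420e+00]), 'force': array([0.57652859, 0.07346908, 0.18065324]), 'wrist_torque': array([ 0.04958187, -0.01372886, -0.03568123]), 'width': 0.9999165332696948}
scene {'K': array([[395.94191827,   0.        , 283.15611148],
       [  0.        , 395.94191827, 205.52390037],
       [  0.        ,   0.        ,   1.        ]]), 'k1': -0.09248255702152385, 'rvec': array([ 2.0036225 ,  1.15183166, -0.54034286]), 'tvec': array([-236.30495587, -195.3381665 , 1276.4366327 ])}
side {'K': array([[403.53184335,   0.        , 276.46118543],
       [  0.        , 403.53184335, 208.35950016],
       [  0.        ,   0.        ,   1.        ]]), 'k1': -0.035359657535208006, 'rvec': array([ 2.1029149 , -0.219514  ,  0.13368987]), 'tvec': array([-449.20403767,  101.09720426, 1150.84362217])}
wrist {'K': array([[357.26801235,   0.        , 277.51209818],
       [  0.        , 357.26801235, 211.05102361],
       [  0.        ,   0.        ,   1.        ]]), 'k1': -0.06545938966111445, 'tool_from_camera': array([[ 8.28142084e-05, -9.52963467e-01, -3.03085176e-01,
         7.94844697e+01],
       [ 9.99999890e-01,  2.19143130e-04, -4.15794659e-04,
         6.59460906e-02],
       [ 4.62656154e-04, -3.03085108e-01,  9.52963380e-01,
        -1.42810547e+02],
       [ 0.00000000e+00,  0.00000000e+00,  0.00000000e+00,
         1.00000000e+00]])}
0.15
```

View pics/scene0.png

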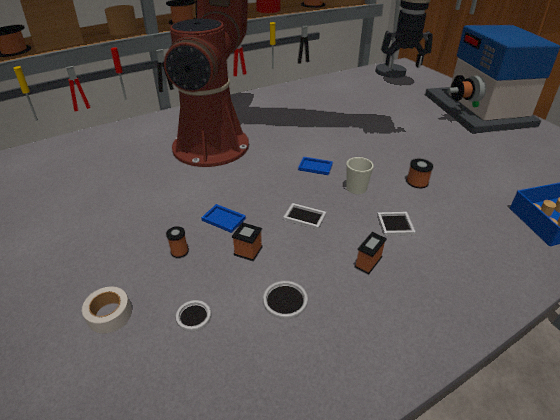

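View pics/side0.png

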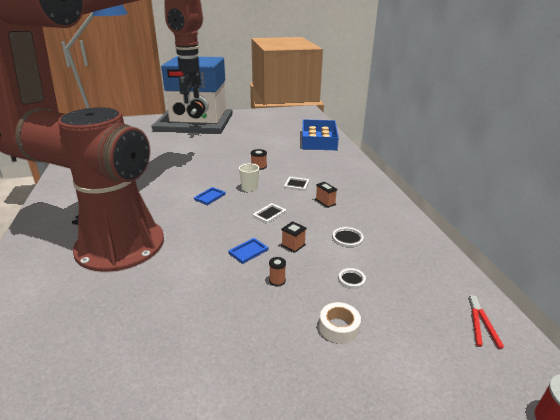

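View pics/wrist0.png

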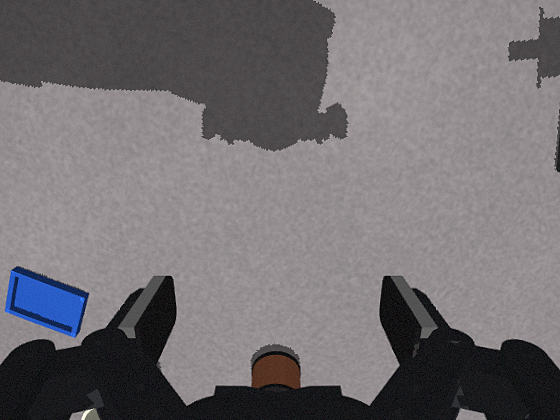

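The scene view shows these objects:
- Coils: big round (420,173), small round (178,242), square (248,241), oblong (370,252).
- Nests: big (285,299), small (194,314), square (396,223), and white oblong (305,215).
- Blue look-alike trays at (224,217) and (316,166), not to be used.
- Cup (359,175) and tape (106,309).

Next come zoomed crops for picking pixels.

```bash
cat > h.py <<'E'
import numpy as np,cv2
from rig import arm,viewer,order
from scipy.spatial.transform import Rotation as R
def ext(n,state=None):
    p=viewer.camera_params(n)
    if n=='wrist':
        T=np.eye(4);T[:3,:3]=R.from_euler('xyz',state['ee_rot']).as_matrix();T[:3,3]=state['ee_pos']
        M=np.linalg.inv(T@p['tool_from_camera']); rv=cv2.Rodrigues(M[:3,:3])[0];tv=M[:3,3]
    else: rv,tv=p['rvec'],p['tvec']
    return p['K'],np.array([p['k1'],0,0,0,0.]),np.array(rv,float).ravel(),np.array(tv,float)
def proj(n,P,state=None):
    K,d,rv,tv=ext(n,state); return cv2.projectPoints(np.array(P,float).reshape(-1,1,3),rv,tv,K,d)[0].reshape(-1,2)
def back(n,uv,z,state=None):
    K,d,rv,tv=ext(n,state)
    q=cv2.undistortPoints(np.array(uv,float).reshape(-1,1,2),K,d).reshape(-1,2)
    Rm=cv2.Rodrigues(rv)[0];c=-Rm.T@tv
    r=np.c_[q,np.ones(len(q))]@Rm
    return c+r*((z-c[2])/r[:,2])[:,None]
E
python3 - <<'E'
from h import *
d={'big':[(420,164,60),],'small':[(176,232,60)],'square':[(247,233,60)],'oblong':[(373,242,60)],
'nbig':[(285,298,11)],'nsmall':[(194,314,11)],'nsq':[(396,223,11)],'nob':[(305,215,11)],'blue1':[(224,217,11)],'blue2':[(316,166,11)],'cup':[(359,163,80)],'tape':[(107,302,36)]}
s={'big':(259,153,60),'small':(278,264,60),'square':(293,229,60),'oblong':(326,187,60),'nbig':(348,237,11),'nsmall':(352,278,11),'nsq':(297,183,11),'nob':(270,212,11),'blue1':(249,250,11),'blue2':(209,196,11),'cup':(249,169,80),'tape':(340,315,36)}
for k in d:
    u=d[k][0]; print(k,back('scene',[u[:2]],u[2])[0].round(0),back('side',[s[k][:2]],s[k][2])[0].round(0))
a=cv2.imread('pics/scene0.png'); cv2.imwrite('pics/sceneA.png',cv2.resize(a[150:350,70:270],None,fx=3,fy=3,interpolation=2)); cv2.imwrite('pics/sceneB.png',cv2.resize(a[150:350,250:450],None,fx=3,fy=3,interpolation=2))
E
```

```text
big [481. 434.  60.] [481. 427.  60.]
small [ 411. -242.   60.] [ 408. -253.   60.]
square [ 492. -107.   60.] [ 482. -112.   60.]
oblong [653. 115.  60.] [649. 106.  60.]
nbig [ 653. -105.   11.] [ 647. -114.   11.]
nsmall [ 599. -278.   11.] [ 592. -286.   11.]
nsq [595. 248.  11.] [588. 244.  11.]
nob [457.  69.  11.] [453.  67.  11.]
blue1 [ 363. -110.   11.] [ 357. -118.   11.]
blue2 [286. 219.  11.] [270. 210.  11.]
cup [416. 265.  80.] [416. 250.  80.]
tape [ 509. -420.   36.] [ 509. -423.   36.]
```

```bash
cat >> h.py <<'E'
def plan(xyz,yaw=None):
    s=arm.sense();Rm=R.from_euler('xyz',s['ee_rot']).as_matrix()
    d=Rm.T@(np.array(xyz,float)-s['ee_pos']); t=0
    if yaw is not None:
        t=-(yaw-s['ee_rot'][2]); t=(t+np.pi/2)%np.pi-np.pi/2
    print('t',round(s['time'],2),'row',(d/800).round(4),round(t/1.5,4),'mm',d.round(1),'turn',round(t,3),'nrows>=',np.linalg.norm(d)/50,abs(t)/.15,'q6 would change',s['joints'][5])
def st():
    s=arm.sense();print('t',round(s['time'],2),'pos',s['ee_pos'].round(1),'rot',s['ee_rot'].round(4),'q6',s['joints'][5].round(2),'w',round(s['width'],3),'F',s['force'].round(1));return s
def snap(name,cam='wrist'):
    s=st(); im=viewer.camera(cam)[:,:,::-1].copy(); cv2.imwrite(f'pics/{name}.png',im)
    import pickle; pickle.dump(s,open(f'pics/{name}.pkl','wb')); return s,im
E
python3 - <<'E'
from h import *
plan([470,300,260])
E
```

```text
t 0.15 row [-0.3814 -0.1663 -0.0365] 0.0 mm [-305.1 -133.   -29.2] turn 0 nrows>= 6.683121670720627 0.0 q6 would change 1.3531230791703692
```

View pics/sceneA.png

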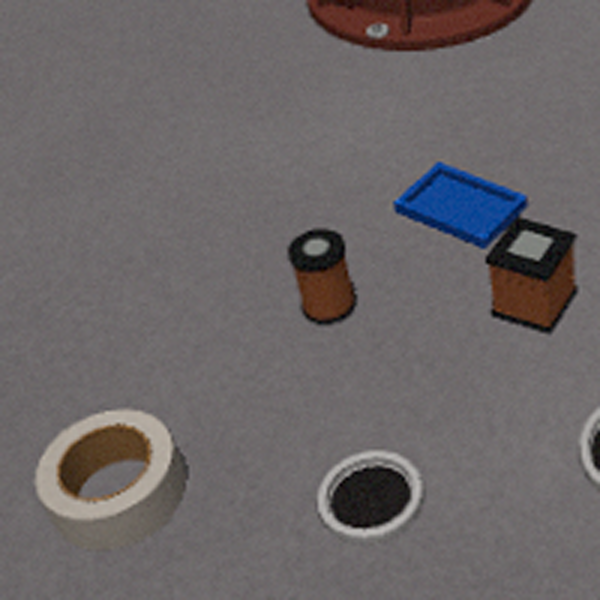

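View pics/sceneB.png

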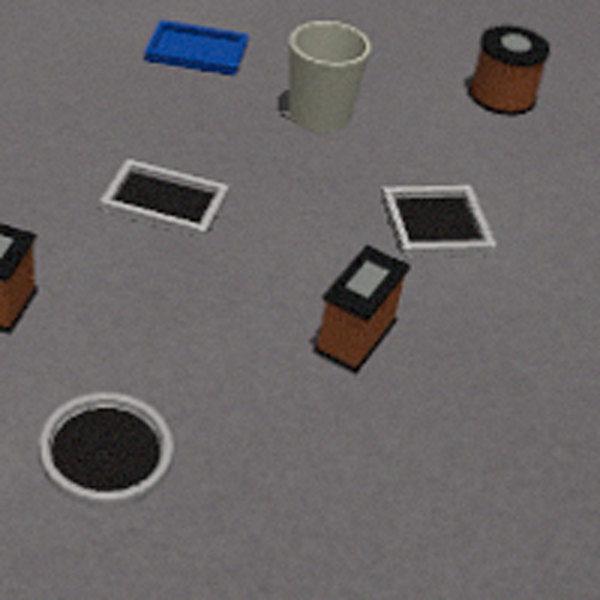

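The crops confirm the choices: four coils, four white-rimmed nests with dark floors, and blue trays that are look-alikes. I'll now take overhead wrist views to get accurate positions.

Emit:
step_arm:
  rows:
    - [-0.38,-0.17,-0.04,0,1]
    - [-0.38,-0.17,-0.04,0,1]
    - [-0.38,-0.17,-0.04,0,1]
    - [-0.38,-0.17,-0.04,0,1]
    - [-0.38,-0.17,-0.04,0,1]
    - [-0.38,-0.17,-0.04,0,1]
    - [-0.38,-0.17,-0.04,0,1]
    - [-0.38,-0.17,-0.04,0,1]
    - [-0.38,-0.17,-0.04,0,1]
    - [-0.38,-0.17,-0.04,0,1]

```text
time: 1.15
ee_pos: [467.1, 298.4, 262.5]
ee_rot: [-3.14, -0.001, 2.719]
force: [1.5, 0.4, -0.4]
width: 1.001
```

```bash
python3 - <<'E'
from h import *
snap('w1'); plan([520,-70,300])
E
```

```text
t 1.15 pos [467.1 298.4 262.5] rot [-3.1404e+00 -8.0000e-04  2.7185e+00] q6 0.76 w 1.001 F [ 1.5  0.4 -0.4]
t 1.2 row [-0.2493 -0.3932 -0.0465] 0.0 mm [-199.5 -314.5  -37.2] turn 0 nrows>= 7.485887457566019 0.0 q6 would change 0.7555631024794849
```

View pics/w1.png

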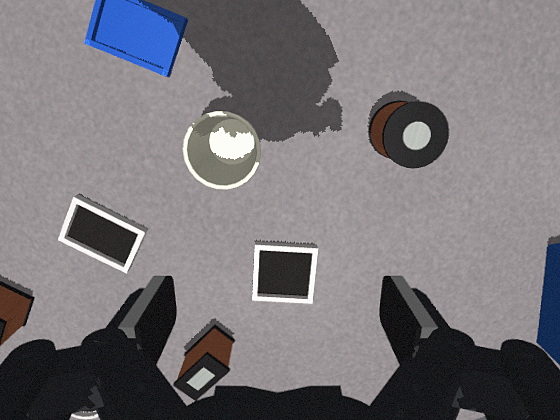

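Wrist view 1 shows:
- Big coil top at (416,134), oblong coil (200,375).
- Square nest (285,272), oblong nest (102,234).
- Cup (221,150) and the blue tray (137,35).

Second view next.

Emit:
step_arm:
  rows:
    - [-0.25,-0.39,-0.05,0,1]
    - [-0.25,-0.39,-0.05,0,1]
    - [-0.25,-0.39,-0.05,0,1]
    - [-0.25,-0.39,-0.05,0,1]
    - [-0.25,-0.39,-0.05,0,1]
    - [-0.25,-0.39,-0.05,0,1]
    - [-0.25,-0.39,-0.05,0,1]
    - [-0.25,-0.39,-0.05,0,1]
    - [-0.25,-0.39,-0.05,0,1]
    - [-0.25,-0.39,-0.05,0,1]

```text
time: 2.2
ee_pos: [521.4, -67.0, 302.7]
ee_rot: [-3.141, -0.001, 2.72]
force: [0.3, 0.8, -0.1]
width: 1.002
```

```bash
python3 - <<'E'
from h import *
snap('w2')
E
```

```text
t 2.2 pos [521.4 -67.  302.7] rot [-3.1408e+00 -1.1000e-03  2.7196e+00] q6 0.05 w 1.002 F [ 0.3  0.8 -0.1]
```

View pics/w2.png

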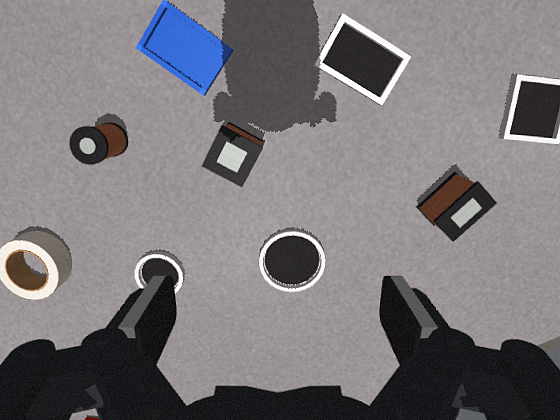

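```bash
cat > det.py <<'E'
from h import *
import pickle
def blob(im,seed,lo,fill=False):
    g=im.min(2); m=(g>lo).astype(np.uint8)
    n,l,sx,c=cv2.connectedComponentsWithStats(m,connectivity=8)
    ys,xs=np.nonzero(l); k=np.argmin((xs-seed[0])**2+(ys-seed[1])**2); i=l[ys[k],xs[k]]
    mm=(l==i).astype(np.uint8); cs=cv2.findContours(mm,cv2.RETR_EXTERNAL,cv2.CHAIN_APPROX_NONE)[0]
    return max(cs,key=len)[:,0,:].astype(float),sx[i]
def locate(im,n,s,seed,z,lo,kind):
    c,sx=blob(im,seed,lo); P=back(n,c,z,s)[:,:2].astype(np.float32)
    if kind=='c':
        (x,y),r=cv2.minEnclosingCircle(P); e=cv2.fitEllipse(P); return np.round([e[0][0],e[0][1],e[1][0],e[1][1]],1),sx[4]
    r=cv2.minAreaRect(P); w,h=r[1]; a=r[2]
    if h>w: a+=90;w,h=h,w
    return np.round([*r[0],w,h,(a+90)%180-90],1),sx[4]
E
python3 - <<'E'
from det import *
for nm,L in {'w1':[('big',416,134,60,150,'c'),('oblong',200,379,60,150,'r'),('nsq',258,272,11,170,'r'),('nob',68,215,11,170,'r')],
 'w2':[('small',88,145,60,150,'c'),('square',232,155,60,150,'r'),('oblong',467,212,60,150,'r'),('nob',330,40,11,170,'r'),('nbig',292,229,11,170,'c'),('nsmall',160,252,11,170,'c')]}.items():
    im=cv2.imread(f'pics/{nm}.png'); s=pickle.load(open(f'pics/{nm}.pkl','rb'))
    print(im[155,232],im[40,330])
    for k,u,v,z,lo,kd in L: print(nm,k,*locate(im,'wrist',s,(u,v),z,lo,kd))
a=cv2.imread('pics/scene0.png')
s=None
E
```

```text
[248 253 253] [68 66 68]
w1 big [479.6 439.   25.2  26.1] 592
w1 oblong [651.2 112.1  32.6  17.6 -67.3] 303
w1 nsq [586.9 252.5  77.2  77.1 -27.9] 1120
w1 nob [449.5  71.1  93.   63.4  36.9] 1170
[206 211 206] [251 252 253]
w2 small [ 406.6 -244.    15.8   16.8] 189
w2 square [ 483.9 -105.1   24.8   24.7  -52.8] 522
w2 oblong [651.  113.   32.7  17.5 -67.7] 392
w2 nob [449.6  71.6  93.1  62.7  37.1] 1468
w2 nbig [ 648.  -103.3   87.9   88.4] 779
w2 nsmall [ 592.6 -278.4   61.6   62.9] 392
```

```bash
python3 - <<'E'
from h import *
plan([406.6,-244,110])
E
```

```text
t 2.25 row [ 0.04   -0.261   0.2412] 0.0 mm [  32.  -208.8  192.9] turn 0 nrows>= 5.721301271433948 0.0 q6 would change 0.04545729958561604
```

Emit:
step_arm:
  rows:
    - [0.04,-0.261,0.24,0,1]
    - [0.04,-0.261,0.24,0,1]
    - [0.04,-0.261,0.24,0,1]
    - [0.04,-0.261,0.24,0,1]
    - [0.04,-0.261,0.24,0,1]
    - [0.04,-0.261,0.24,0,1]
    - [0.04,-0.261,0.24,0,1]
    - [0.04,-0.261,0.24,0,1]
    - [0.04,-0.261,0.28,0,1]
    - [0.04,-0.261,0.28,0,1]
  newtons: 50

```text
time: 3.25
ee_pos: [406.5, -241.6, 77.2]
ee_rot: [3.141, -0.004, 2.723]
force: [-0.4, 1.1, -0.5]
width: 1.001
```

```bash
python3 - <<'E'
from h import *
snap('w3'); plan([406.6,-244,24])
E
```

```text
t 3.25 pos [ 406.5 -241.6   77.2] rot [ 3.1409 -0.0038  2.723 ] q6 -0.39 w 1.001 F [-0.4  1.1 -0.5]
t 3.3 row [-0.0008 -0.0022  0.0685] 0.0 mm [-0.7 -1.7 54.8] turn 0 nrows>= 1.0965812000480581 0.0 q6 would change -0.3949921777637486
```

View pics/w3.png

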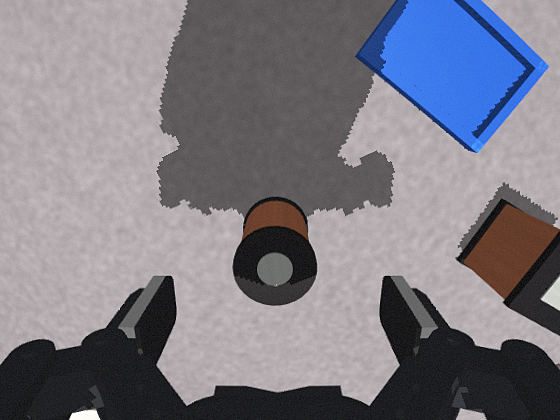

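The small coil sits midway between the fingers: its core is at (275,269) and the gripper centreline is at about 278. Next I descend and grip.

Emit:
step_arm:
  rows:
    - [0,-0.002,0.035,0,1]
    - [0,-0.002,0.068,0,1]
    - [0,-0.002,0.068,0,1]
    - [0,-0.002,0.068,0,-1]
    - [0,-0.002,0.068,0,-1]
    - [0,-0.002,0.068,0,-1]
    - [0,-0.002,0.068,0,-1]
    - [0,-0.002,0.068,0,-1]
    - [0,-0.002,0.068,0,-1]
    - [0,-0.002,0.068,0,-1]
  newtons: 50

```text
time: 4.3
ee_pos: [407.0, -244.3, 26.4]
ee_rot: [-3.141, -0.0, 2.723]
force: [-0.7, 2.5, 8.1]
width: 0.478
```

```bash
python3 - <<'E'
from h import *
st(); plan([406.6,-244,145]); plan([592.6,-278.4,145])
E
```

```text
t 4.3 pos [ 407.  -244.3   26.4] rot [-3.141e+00 -2.000e-04  2.723e+00] q6 -0.4 w 0.478 F [-0.7  2.5  8.1]
t 4.3 row [ 6.000e-04  1.000e-04 -1.483e-01] 0.0 mm [ 5.000e-01  1.000e-01 -1.186e+02] turn 0 nrows>= 2.3723612426976284 0.0 q6 would change -0.39823511143932294
t 4.3 row [-0.2293  0.0553 -0.1483] 0.0 mm [-183.4   44.2 -118.7] turn 0 nrows>= 4.457896927061433 0.0 q6 would change -0.39823511143932294
```

Emit:
step_arm:
  rows:
    - [0,0,-0.02,0,-1]
    - [0,0,-0.06,0,-1]
    - [0,0,-0.12,0,-1]
    - [-0.06,0.015,-0.148,0,-1]
    - [-0.12,0.03,-0.148,0,-1]
    - [-0.18,0.04,-0.148,0,-1]
    - [-0.21,0.055,-0.148,0,-1]
    - [-0.229,0.055,-0.148,0,-1]
    - [-0.229,0.055,-0.148,0,-1]

```text
time: 5.2
ee_pos: [593.5, -278.7, 144.2]
ee_rot: [-3.141, -0.001, 2.724]
force: [-0.6, 0.7, -3.0]
width: 0.476
```

```bash
python3 - <<'E'
from h import *
snap('w4')
E
```

```text
t 5.2 pos [ 593.5 -278.7  144.2] rot [-3.1411e+00 -5.0000e-04  2.7238e+00] q6 -0.22 w 0.476 F [-0.6  0.7 -3. ]
```

View pics/w4.png

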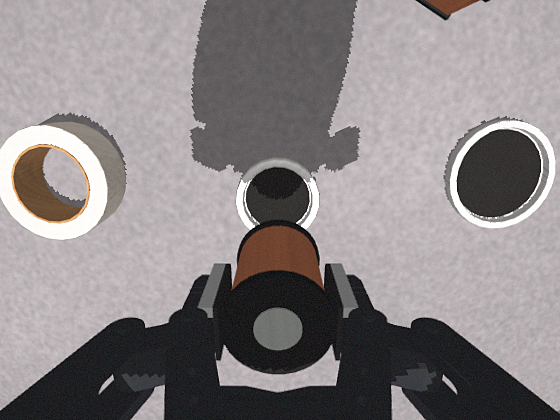

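```bash
python3 - <<'E'
from det import *
from scipy.optimize import least_squares
im=cv2.imread('pics/w4.png'); s=pickle.load(open('pics/w4.pkl','rb'))
g=im.min(2)
print(g[195,230:250],g[195,305:325],g[150:170,277])
print('nbig',locate(im,'wrist',s,(448,180),11,190,'c'))
e=cv2.fitEllipse
c=[]
for v in range(170,212,3):
    r=g[v]; 
    xs=np.where(r[225:277]>180)[0]
    if len(xs): 
        # first rise outward
        c.append((225+xs[0]-.5,v))
    xs=np.where(r[278:330]>180)[0]
    if len(xs): c.append((278+xs[-1]+.5,v))
c=np.array(c); 
P=back('wrist',c,11,s)[:,:2]
f=least_squares(lambda p:np.hypot(P[:,0]-p[0],P[:,1]-p[1])-p[2],[593,-278,34],loss='soft_l1'); print(f.x,f.fun.round(1))
f=least_squares(lambda p:np.hypot(P[:,0]-p[0],P[:,1]-p[1])-34,[593,-278],loss='soft_l1'); print(f.x)
print('coil core',back('wrist',[(277.5,328)],177.8,s))
E
```

```text
[183 185 183 183 183 175 184 255 255 254 254 255 255 144 168 255  59  40
  51  47] [ 52  48  47  28 215 255 112 197 255 255 255 255 255 255 149 181 181 184
 179 181] [ 99  94  94  93  96  91  95 107 131 143 168 176 169 162 162 161 134  69
  12  17]
nbig (array([ 648. , -103.5,   88.3,   88.4]), np.int32(2264))
[ 583.90217765 -274.44506787   42.13016736] [ 2.2  1.2  1.5  0.5  1.  -0.   0.6 -0.4  0.3 -0.7 -5.4 -0.9 -8.6 -0.9
 -7.7 -0.7 -2.6 -0.4 -2.1 -0.8 -2.3  0.6  0.8  0.6  3.2  2.2  4.2  0.9]
[ 585.51318205 -272.80213914]
coil core [[ 593.11747495 -278.47471611  177.8       ]]
```

```bash
python3 - <<'E'
from det import *
from scipy.optimize import least_squares
im=cv2.imread('pics/w4.png'); s=pickle.load(open('pics/w4.pkl','rb'))
g=im.min(2); c=[]
for v in range(185,216,2):
    r=g[v]
    xs=np.where(r[225:277]>225)[0]
    if len(xs): c.append((225+xs[0]-.5,v))
    xs=np.where(r[278:330]>225)[0]
    if len(xs): c.append((278+xs[-1]+.5,v))
for u in range(262,296,4):   # top arc in shadow
    xs=np.where(g[145:175,u]>118)[0]; c.append((u,145+xs[0]-.5))
c=np.array(c); P=back('wrist',c,11,s)[:,:2]
f=least_squares(lambda p:np.hypot(P[:,0]-p[0],P[:,1]-p[1])-p[2],[593,-278,34],loss='soft_l1'); print(f.x,f.fun.round(1))
plan([*f.x[:2],30])
E
```

```text
[ 591.97110529 -278.33941679   33.34851296] [-0.4 -0.8 -0.1 -0.5 -0.5 -0.2 -0.1 -0.5 -0.3  0.  -0.5 -0.2 -0.6 -0.2
  0.2 -0.3  0.3 -0.2  0.4 -0.  -0.1  0.2  0.2  0.6 -0.1  0.2  0.4 -0.1
  0.2  0.5  0.1  0.4  0.2  0.   0.1  0.5  0.4 -0.2  0.3  0.4 -0. ]
t 5.25 row [ 5.00e-04 -1.00e-04  1.43e-01] 0.0 mm [ 4.000e-01 -1.000e-01  1.144e+02] turn 0 nrows>= 2.288019523099231 0.0 q6 would change -0.22019584887077398
```

Emit:
step_arm:
  rows:
    - [0.001,0,0.05,0,-1]
    - [0.001,0,0.1,0,-1]
    - [0.001,0,0.125,0,-1]
    - [0.001,0,0.135,0,-1]
    - [0.001,0,0.14,0,-1]
    - [0.001,0,0.143,0,-1]
    - [0.001,0,0.143,0,-1]

```text
time: 5.95
ee_pos: [592.2, -278.7, 31.4]
ee_rot: [-3.141, 0.001, 2.723]
force: [0.6, 0.2, -2.2]
width: 0.478
```

Emit:
step_arm:
  rows:
    - [0,0,0.0025,0,-1]
    - [0,0,0.003,0,-1]
    - [0,0,0.003,0,-1]

```text
time: 6.25
ee_pos: [592.5, -278.9, 29.6]
ee_rot: [-3.14, 0.002, 2.723]
force: [-0.6, -0.1, -1.2]
width: 0.478
```

Emit:
step_arm:
  rows:
    - [0,0,0.002,0,-1]
    - [0,0,0.002,0,-1]

```text
time: 6.45
ee_pos: [592.6, -279.0, 29.4]
ee_rot: [-3.14, 0.002, 2.723]
force: [-3.6, 2.6, 7.3]
width: 0.476
```

Contact with the floor registers at +7 N, so I release and rise.

Emit:
step_arm:
  rows:
    - [0,0,0,0,0.2]
    - [0,0,0,0,1]
    - [0,0,0,0,1]
    - [0,0,0,0,1]
    - [0,0,0,0,1]
    - [0,0,-0.05,0,1]
    - [0,0,-0.1,0,1]
    - [0,0,-0.15,0,1]
    - [0,0,-0.15,0,1]

```text
time: 7.35
ee_pos: [595.0, -280.6, 156.5]
ee_rot: [-3.138, 0.012, 2.724]
force: [0.3, -0.3, 0.2]
width: 1.004
```

```bash
python3 - <<'E'
from h import *
snap('w5'); plan([483.9,-105.1,110],yaw=np.deg2rad(37.2+90))
E
```

```text
t 7.35 pos [ 595.  -280.6  156.5] rot [-3.1381  0.0115  2.7236] q6 -0.22 w 1.004 F [ 0.3 -0.3  0.2]
t 7.4 row [0.2151 0.1439 0.0519] 0.3357 mm [172.1 115.1  41.5] turn 0.503 nrows>= 4.223105323000751 3.356529421552536 q6 would change -0.22040642663690174
```

View pics/w5.png

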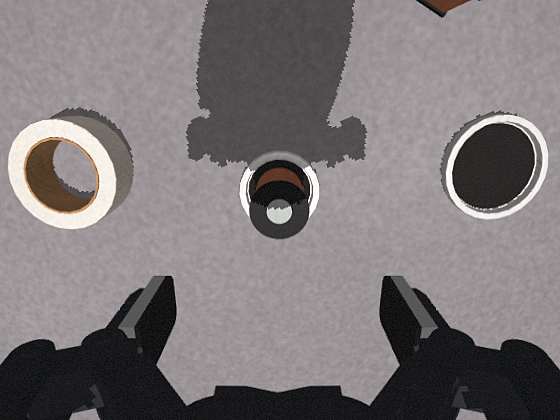

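The small coil is seated in its nest, with its core at (279,211) inside the ring. Next is the square coil.

Emit:
step_arm:
  rows:
    - [0.215,0.144,0,0.336,1]
    - [0.215,0.144,0,0.336,1]
    - [0.215,0.144,0.052,0.336,1]
    - [0.215,0.144,0.052,0.336,1]
    - [0.215,0.144,0.052,0.336,1]
    - [0.215,0.144,0.052,0.336,1]
    - [0.215,0.144,0.08,0.336,1]
    - [0.215,0.144,0.08,0.336,1]

```text
time: 8.2
ee_pos: [483.8, -105.7, 85.7]
ee_rot: [3.141, 0.006, 2.219]
force: [-0.4, -0.4, -0.3]
width: 0.998
```

```bash
python3 - <<'E'
from det import *
s,im=snap('w6'); print(locate(im,'wrist',s,(278,260),60,150,'r')); plan([483.9,-105.1,24],yaw=np.deg2rad(37.2+90))
E
```

```text
t 8.2 pos [ 483.8 -105.7   85.7] rot [3.1412 0.0064 2.2194] q6 0.44 w 0.998 F [-0.4 -0.4 -0.3]
(array([ 493.3, -111.6,   26.3,   11.7,   67.5]), np.int32(428))
t 8.25 row [0.0015 0.0003 0.0787] -0.0006 mm [ 1.2  0.3 63. ] turn -0.001 nrows>= 1.2593420226466274 0.005672740326924479 q6 would change 0.4439526229819535
```

View pics/w6.png

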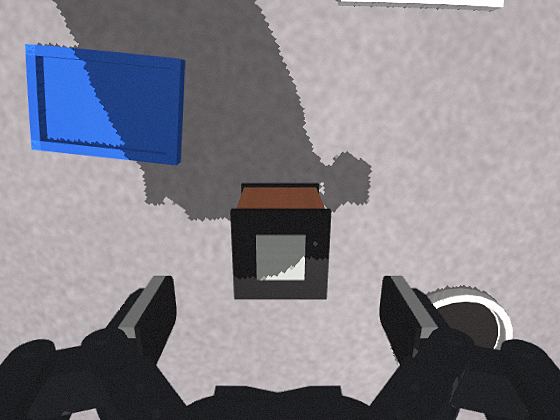

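The square coil is aligned and centred, with its core at (280,258). The auto-detect was spoiled by the shadow edge, so I ignore it. Descend and grip.

Emit:
step_arm:
  rows:
    - [0.0015,0,0.04,0,1]
    - [0.0015,0,0.078,0,1]
    - [0.0015,0,0.078,0,1]
    - [0.0015,0,0.078,0,-1]
    - [0.0015,0,0.078,0,-1]
    - [0.0015,0,0.078,0,-1]
    - [0.0015,0,0.078,0,-1]
    - [0.0015,0,0.078,0,-1]
    - [0.0015,0,0.078,0,-1]
    - [0.0015,0,0.078,0,-1]

```text
time: 9.25
ee_pos: [485.3, -106.1, 27.0]
ee_rot: [3.139, 0.01, 2.219]
force: [0.0, 0.9, 5.4]
width: 0.582
```

```bash
python3 - <<'E'
from h import *
st(); plan([586.9,252.5,145],yaw=np.deg2rad(62.1+90))
E
```

```text
t 9.25 pos [ 485.3 -106.1   27. ] rot [3.1393 0.0105 2.2193] q6 0.44 w 0.582 F [0.  0.9 5.4]
t 9.25 row [ 0.2789  0.3723 -0.1496] -0.2903 mm [ 223.2  297.8 -119.7] turn -0.435 nrows>= 7.818508231843046 2.902609513197776 q6 would change 0.4447268988275405
```

Emit:
step_arm:
  rows:
    - [0,0,-0.02,0,-1]
    - [0,0,-0.06,0,-1]
    - [0.02,0.025,-0.12,-0.03,-1]
    - [0.05,0.07,-0.15,-0.08,-1]
    - [0.08,0.11,-0.15,-0.13,-1]
    - [0.115,0.155,-0.15,-0.18,-1]
    - [0.15,0.2,-0.15,-0.23,-1]
    - [0.185,0.245,-0.15,-0.28,-1]
    - [0.22,0.29,-0.15,-0.29,-1]
    - [0.255,0.335,-0.15,-0.29,-1]

```text
time: 10.25
ee_pos: [574.9, 221.3, 145.9]
ee_rot: [-3.139, 0.011, 2.655]
force: [1.2, -1.4, -4.2]
width: 0.581
```

```bash
python3 - <<'E'
from h import *
st(); plan([586.9,252.5,145],yaw=np.deg2rad(62.1+90))
E
```

```text
t 10.25 pos [574.9 221.3 145.9] rot [-3.1394  0.0108  2.6552] q6 0.65 w 0.581 F [ 1.2 -1.4 -4.2]
t 10.25 row [0.005  0.0416 0.001 ] 0.0004 mm [ 4.  33.3  0.8] turn 0.001 nrows>= 0.6700478435672447 0.003508353526067154 q6 would change 0.6459748198234487
```

Emit:
step_arm:
  rows:
    - [0.003,0.025,0,0,-1]
    - [0.005,0.042,0,0,-1]
    - [0.005,0.042,0,0,-1]
    - [0.005,0.042,0,0,-1]

```text
time: 10.65
ee_pos: [586.8, 252.7, 145.9]
ee_rot: [-3.139, 0.011, 2.656]
force: [-0.3, -0.2, -5.9]
width: 0.575
```

```bash
python3 - <<'E'
from h import *
snap('w7'); plan([586.9,252.5,32],yaw=np.deg2rad(62.1+90))
E
```

```text
t 10.65 pos [586.8 252.7 145.9] rot [-3.1388  0.0106  2.6557] q6 0.69 w 0.575 F [-0.3 -0.2 -5.9]
t 10.7 row [0.0016 0.0006 0.1424] 0.0003 mm [  1.2   0.5 113.9] turn 0.0 nrows>= 2.2787063152975167 0.002676671636094123 q6 would change 0.6925788353735702
```

View pics/w7.png

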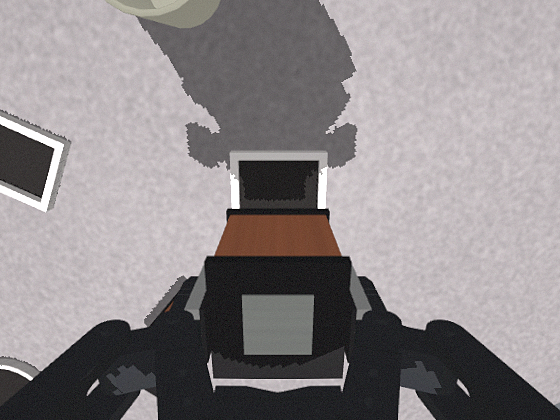

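```bash
python3 - <<'E'
from det import *
s=pickle.load(open('pics/w7.pkl','rb'))
print(back('wrist',[(278,324)],178.9,s)); 
P=back('wrist',[(230.5,151.5),(327.5,151.5)],11,s);print(P)
a=np.deg2rad(152.1);ax=np.array([np.cos(a),np.sin(a)])
print(P.mean(0)[:2]-38*ax)
E
```

```text
[[585.004565   253.86503041 178.9       ]]
[[535.61247234 237.86235718  11.        ]
 [570.70428269 304.41816974  11.        ]]
[586.74147146 253.35893052]
```

Emit:
step_arm:
  rows:
    - [0.0015,0,0.05,0,-1]
    - [0.0015,0,0.1,0,-1]
    - [0.0015,0,0.125,0,-1]
    - [0.0015,0,0.135,0,-1]
    - [0.0015,0,0.14,0,-1]
    - [0.0015,0,0.1425,0,-1]
    - [0.0015,0,0.1425,0,-1]

```text
time: 11.4
ee_pos: [587.7, 252.0, 33.4]
ee_rot: [-3.14, 0.012, 2.655]
force: [0.2, -0.1, -5.3]
width: 0.575
```

Emit:
step_arm:
  rows:
    - [0,0,0.003,0,-1]
    - [0,0,0.005,0,-1]
    - [0,0,0.006,0,-1]
    - [0,0,0.006,0,-1]

```text
time: 11.8
ee_pos: [588.5, 252.1, 30.0]
ee_rot: [-3.141, 0.014, 2.655]
force: [-0.6, -1.8, 4.3]
width: 0.577
```

Floor contact again: z = 30.0 as expected, and the force turned positive. Release.

Emit:
step_arm:
  rows:
    - [0,0,0,0,0.3]
    - [0,0,0,0,1]
    - [0,0,0,0,1]
    - [0,0,0,0,1]
    - [0,0,0,0,1]
    - [0,0,-0.05,0,1]
    - [0,0,-0.1,0,1]
    - [0,0,-0.15,0,1]
    - [0,0,-0.15,0,1]

```text
time: 12.7
ee_pos: [590.2, 253.7, 157.0]
ee_rot: [3.136, 0.021, 2.655]
force: [0.3, -0.8, 0.8]
width: 0.997
```

```bash
python3 - <<'E'
from h import *
snap('w8'); plan([651.1,112.5,110],yaw=np.deg2rad(22.5+90))
E
```

```text
t 12.7 pos [590.2 253.7 157. ] rot [3.1358 0.0212 2.6548] q6 0.69 w 0.997 F [ 0.3 -0.8  0.8]
t 12.75 row [-0.1499 -0.1196  0.057 ] 0.4609 mm [-119.9  -95.7   45.6] turn 0.691 nrows>= 3.2011879085239427 4.608907805181962 q6 would change 0.693808739189143
```

View pics/w8.png

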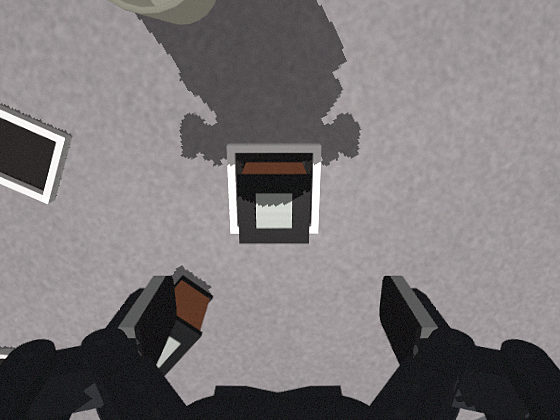

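The square coil is in its nest. It looks upright, with its core at (274,211). Next is the oblong coil.

Emit:
step_arm:
  rows:
    - [-0.05,-0.04,0,0.461,1]
    - [-0.1,-0.08,0,0.461,1]
    - [-0.15,-0.12,0,0.461,1]
    - [-0.15,-0.12,0.03,0.461,1]
    - [-0.15,-0.12,0.057,0.461,1]
    - [-0.15,-0.12,0.057,0.461,1]
    - [-0.15,-0.12,0.08,0.461,1]
    - [-0.15,-0.12,0.08,0.461,1]

```text
time: 13.55
ee_pos: [649.8, 112.5, 89.5]
ee_rot: [3.131, 0.01, 1.966]
force: [-0.5, -0.6, -0.7]
width: 1.002
```

```bash
python3 - <<'E'
from det import *
s,im=snap('w9'); print(locate(im,'wrist',s,(278,265),60,140,'r')); plan([651.1,112.5,25],yaw=np.deg2rad(22.5+90))
E
```

```text
t 13.55 pos [649.8 112.5  89.5] rot [3.1306 0.0105 1.9665] q6 1.15 w 1.002 F [-0.5 -0.6 -0.7]
(array([654.1, 104.1,  17.9,  15.6,  22.3]), np.int32(607))
t 13.6 row [ 0.0005 -0.0002  0.0823] 0.0017 mm [ 0.4 -0.1 65.9] turn 0.003 nrows>= 1.3175128177961897 0.01667120559515567 q6 would change 1.1515132988445478
```

View pics/w9.png

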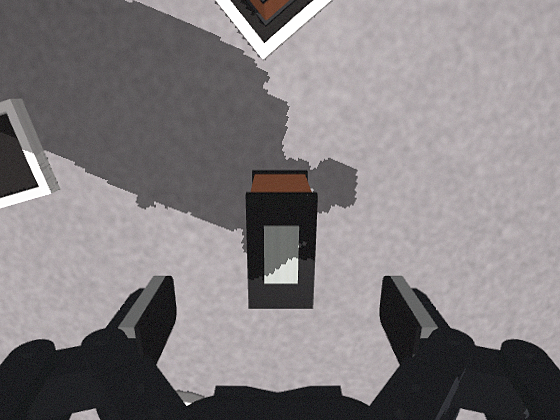

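```bash
python3 - <<'E'
from det import *
s=pickle.load(open('pics/w9.pkl','rb'))
print(back('wrist',[(281.5,255)],60,s)); 
E
```

```text
[[651.06383273 112.47490178  60.        ]]
```

Emit:
step_arm:
  rows:
    - [0,0,0.04,0,1]
    - [0,0,0.08,0,1]
    - [0,0,0.082,0,1]
    - [0,0,0.082,0,-1]
    - [0,0,0.082,0,-1]
    - [0,0,0.082,0,-1]
    - [0,0,0.082,0,-1]
    - [0,0,0.082,0,-1]
    - [0,0,0.082,0,-1]
    - [0,0,0.082,0,-1]

```text
time: 14.6
ee_pos: [652.6, 112.1, 27.6]
ee_rot: [3.127, 0.012, 1.966]
force: [-1.3, 0.5, 6.8]
width: 0.418
```

```bash
python3 - <<'E'
from h import *
st(); plan([449.5,71.3,145],yaw=np.deg2rad(37))
E
```

```text
t 14.6 pos [652.6 112.1  27.6] rot [3.1267 0.0123 1.9662] q6 1.15 w 0.418 F [-1.3  0.5  6.8]
t 14.6 row [ 0.0489 -0.2517 -0.1511] 0.8803 mm [  39.1 -201.4 -120.9] turn 1.32 nrows>= 4.762438150796023 8.802793603097067 q6 would change 1.150800583372956
```

Emit:
step_arm:
  rows:
    - [0,0,-0.02,0,-1]
    - [0,0,-0.06,0,-1]
    - [0.005,-0.03,-0.12,0.1,-1]
    - [0.01,-0.06,-0.15,0.2,-1]
    - [0.02,-0.1,-0.15,0.3,-1]
    - [0.03,-0.14,-0.15,0.4,-1]
    - [0.035,-0.18,-0.15,0.5,-1]
    - [0.04,-0.21,-0.15,0.6,-1]
    - [0.045,-0.24,-0.15,0.7,-1]
    - [0.049,-0.252,-0.15,0.8,-1]

```text
time: 15.6
ee_pos: [447.7, 71.0, 145.3]
ee_rot: [3.124, -0.01, 0.76]
force: [0.8, 0.0, -3.9]
width: 0.412
```

```bash
python3 - <<'E'
from h import *
st(); plan([449.5,71.3,145],yaw=np.deg2rad(37))
E
```

```text
t 15.6 pos [447.7  71.  145.3] rot [ 3.1242 -0.0097  0.7599] q6 2.25 w 0.412 F [ 0.8  0.  -3.9]
t 15.6 row [0.0019 0.0013 0.0004] 0.0761 mm [1.5 1.  0.3] turn 0.114 nrows>= 0.03667005748234196 0.761017439231145 q6 would change 2.2514561146248524
```

Emit:
step_arm:
  rows:
    - [0.002,0.001,0,0.076,-1]
    - [0.002,0.001,0,0.076,-1]
    - [0.002,0.001,0,0.076,-1]

```text
time: 15.9
ee_pos: [449.7, 71.5, 146.2]
ee_rot: [3.125, -0.012, 0.65]
force: [-0.4, -0.2, -3.9]
width: 0.419
```

```bash
python3 - <<'E'
from h import *
snap('w10'); plan([449.5,71.3,32.6],yaw=np.deg2rad(37))
E
```

```text
t 15.9 pos [449.7  71.5 146.2] rot [ 3.1246 -0.0124  0.6496] q6 2.36 w 0.419 F [-0.4 -0.2 -3.9]
t 15.95 row [-0.0021 -0.0022  0.1416] 0.0024 mm [ -1.7  -1.8 113.3] turn 0.004 nrows>= 2.2662186744012156 0.024458859349949513 q6 would change 2.363744927736108
```

View pics/w10.png

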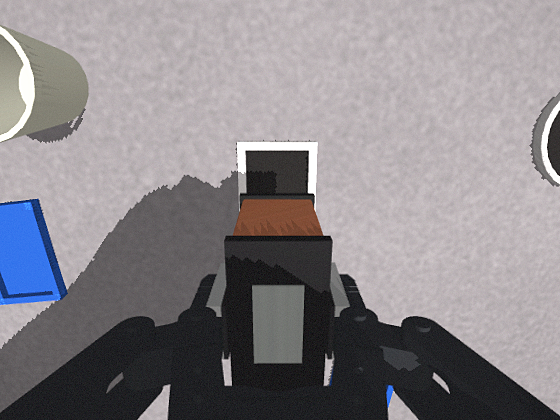

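```bash
python3 - <<'E'
from det import *
s=pickle.load(open('pics/w10.pkl','rb'))
print(back('wrist',[(277.5,323)],178.6,s)) 
P=back('wrist',[(236.5,141.5),(317.5,141.5)],11,s)
a=np.deg2rad(37);print(P.mean(0)[:2]-46*np.array([np.cos(a),np.sin(a)]))
E
```

```text
[[447.31010991  72.39993789 178.6       ]]
[449.87542265  71.47234932]
```

Emit:
step_arm:
  rows:
    - [-0.002,-0.002,0.05,0,-1]
    - [-0.002,-0.002,0.1,0,-1]
    - [-0.002,-0.002,0.125,0,-1]
    - [-0.002,-0.002,0.135,0,-1]
    - [-0.002,-0.002,0.14,0,-1]
    - [-0.002,-0.002,0.142,0,-1]
    - [-0.002,-0.002,0.142,0,-1]

```text
time: 16.65
ee_pos: [450.5, 71.1, 33.4]
ee_rot: [3.124, -0.013, 0.65]
force: [0.3, -0.1, -3.5]
width: 0.416
```

Emit:
step_arm:
  rows:
    - [0,0,0.002,0,-1]
    - [0,0,0.004,0,-1]
    - [0,0,0.0055,0,-1]
    - [0,0,0.0055,0,-1]

```text
time: 17.05
ee_pos: [452.0, 71.1, 31.0]
ee_rot: [3.122, -0.016, 0.65]
force: [-1.4, 1.6, 10.0]
width: 0.416
```

Emit:
step_arm:
  rows:
    - [0,0,0,0,0]
    - [0,0,0,0,1]
    - [0,0,0,0,1]
    - [0,0,0,0,1]
    - [0,0,0,0,1]
    - [0,0,-0.05,0,1]
    - [0,0,-0.1,0,1]
    - [0,0,-0.16,0,1]
    - [0,0,-0.16,0,1]

```text
time: 17.95
ee_pos: [451.8, 71.6, 165.5]
ee_rot: [3.116, -0.022, 0.65]
force: [-0.2, -0.2, -0.6]
width: 1.0
```

```bash
python3 - <<'E'
from h import *
snap('w11'); plan([479.6,439,130])
for yaw in (0.5,0.9,1.2): print(yaw)
E
```

```text
t 17.95 pos [451.8  71.6 165.5] rot [ 3.1158 -0.022   0.6504] q6 2.36 w 1.0 F [-0.2 -0.2 -0.6]
t 18.0 row [ 0.3058 -0.3446  0.0385] 0.0 mm [ 244.6 -275.7   30.8] turn 0 nrows>= 7.397158816415507 0.0 q6 would change 2.3633050120970416
0.5
0.9
1.2
```

View pics/w11.png

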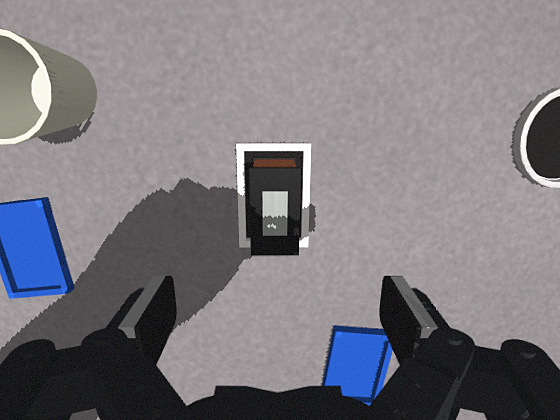

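The oblong coil sits in the white oblong nest, with its core at (275,213). Last is the big coil. I turn the wrist on the way to stay clear of the joint 6 limit.

Emit:
step_arm:
  rows:
    - [0.0,0,-0.02,-0.1,1]
    - [0.04,-0.05,-0.02,-0.2,1]
    - [0.08,-0.1,-0.02,-0.3,1]
    - [0.12,-0.15,-0.02,-0.4,1]
    - [0.16,-0.2,-0.02,-0.5,1]
    - [0.2,-0.25,-0.02,-0.6,1]
    - [0.25,-0.29,-0.02,-0.7,1]
    - [0.306,-0.345,0.0,-0.8,1]
    - [0.306,-0.345,0.04,-0.8,1]
    - [0.306,-0.345,0.04,-0.8,1]

```text
time: 19.0
ee_pos: [476.3, 440.0, 121.1]
ee_rot: [3.124, 0.017, 1.853]
force: [-0.8, -0.8, -0.0]
width: 0.998
```

```bash
python3 - <<'E'
from det import *
s,im=snap('w12'); print(locate(im,'wrist',s,(278,240),60,140,'c')); plan([479.6,439,85])
E
```

```text
t 19.0 pos [476.3 440.  121.1] rot [3.1241 0.0169 1.8529] q6 1.84 w 0.998 F [-0.8 -0.8 -0. ]
(array([482.2, 433.3,  15.3,  25.3]), np.int32(743))
t 19.05 row [-0.      0.002   0.0487] 0.0 mm [-0.   1.6 39. ] turn 0 nrows>= 0.7800260890216043 0.0 q6 would change 1.8424814401049276
```

View pics/w12.png

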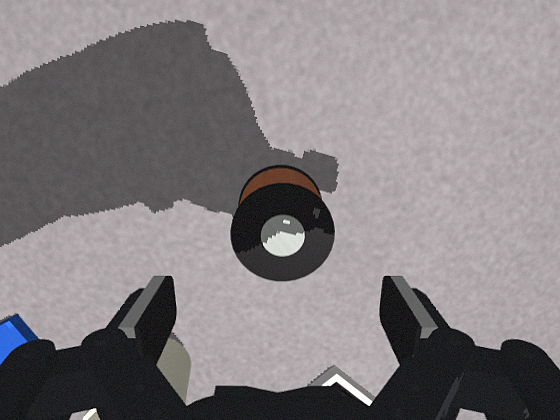

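```bash
python3 - <<'E'
from det import *
s=pickle.load(open('pics/w12.pkl','rb'))
P=back('wrist',[(283,235)],60,s);print(P); plan([P[0,0],P[0,1],25])
E
```

```text
[[479.90588811 438.45258973  60.        ]]
t 19.05 row [0.0005 0.0007 0.1237] 0.0 mm [ 0.4  0.6 99. ] turn 0 nrows>= 1.9792588748399242 0.0 q6 would change 1.8424814401049276
```

Emit:
step_arm:
  rows:
    - [0,0.001,0.03,0,1]
    - [0,0.001,0.06,0,1]
    - [0,0.001,0.09,0,1]
    - [0,0.001,0.12,0,1]
    - [0,0.001,0.123,0,1]
    - [0,0.001,0.123,0,-1]
    - [0,0.001,0.123,0,-1]
    - [0,0.001,0.123,0,-1]
    - [0,0.001,0.123,0,-1]
    - [0,0.001,0.123,0,-1]
  newtons: 60

```text
time: 20.05
ee_pos: [481.7, 438.6, 28.1]
ee_rot: [3.119, 0.016, 1.851]
force: [0.6, -1.4, 7.8]
width: 0.731
```

Emit:
step_arm:
  rows:
    - [0,0,0,0,-1]
    - [0,0,0,0,-1]

```text
time: 20.25
ee_pos: [481.5, 438.6, 28.2]
ee_rot: [3.119, 0.016, 1.851]
force: [-0.3, 0.7, -6.0]
width: 0.73
```

```bash
python3 - <<'E'
from h import *
st(); plan([479.6,439,170]); plan([648,-103.4,170])
E
```

```text
t 20.25 pos [481.5 438.6  28.2] rot [3.1189 0.0164 1.8513] q6 1.84 w 0.73 F [-0.3  0.7 -6. ]
t 20.25 row [-0.0018  0.0019 -0.1773] 0.0 mm [  -1.4    1.5 -141.8] turn 0 nrows>= 2.8365706196100597 0.0 q6 would change 1.838791241904149
t 20.25 row [-0.7115  0.0162 -0.1653] 0.0 mm [-569.2   13.  -132.3] turn 0 nrows>= 11.689676064632343 0.0 q6 would change 1.838791241904149
```

Emit:
step_arm:
  rows:
    - [0,0,-0.02,0,-1]
    - [0,0,-0.06,0,-1]
    - [0,0,-0.11,0,-1]
    - [-0.03,0.001,-0.16,0,-1]
    - [-0.08,0.002,-0.165,0,-1]
    - [-0.14,0.003,-0.165,0,-1]
    - [-0.2,0.004,-0.165,0,-1]
    - [-0.26,0.006,-0.165,0,-1]
    - [-0.32,0.007,-0.165,0,-1]
    - [-0.38,0.008,-0.165,0,-1]

```text
time: 21.25
ee_pos: [568.3, 147.8, 166.2]
ee_rot: [3.119, 0.016, 1.852]
force: [1.8, -0.0, -6.5]
width: 0.734
```

```bash
python3 - <<'E'
from h import *
st(); plan([648,-103.4,146])
E
```

```text
t 21.25 pos [568.3 147.8 166.2] rot [3.1186 0.0163 1.8516] q6 1.33 w 0.734 F [ 1.8 -0.  -6.5]
t 21.25 row [-0.3289  0.008   0.0308] 0.0 mm [-263.1    6.4   24.7] turn 0 nrows>= 5.28691220588947 0.0 q6 would change 1.3270839437276905
```

Emit:
step_arm:
  rows:
    - [-0.06,0.001,0,0,-1]
    - [-0.12,0.003,0,0,-1]
    - [-0.18,0.004,0,0,-1]
    - [-0.24,0.006,0.01,0,-1]
    - [-0.29,0.007,0.02,0,-1]
    - [-0.32,0.008,0.03,0,-1]
    - [-0.329,0.008,0.03,0,-1]
    - [-0.329,0.008,0.03,0,-1]
    - [-0.329,0.008,0.03,0,-1]

```text
time: 22.15
ee_pos: [647.9, -102.5, 147.4]
ee_rot: [3.118, 0.016, 1.852]
force: [0.3, -0.4, -6.3]
width: 0.735
```

```bash
python3 - <<'E'
from h import *
snap('w13'); plan([648,-103.4,33])
E
```

```text
t 22.15 pos [ 647.9 -102.5  147.4] rot [3.1184 0.0159 1.8522] q6 0.93 w 0.735 F [ 0.3 -0.4 -6.3]
t 22.2 row [ 0.0009 -0.0037  0.143 ] 0.0 mm [  0.7  -2.9 114.4] turn 0 nrows>= 2.288564941120187 0.0 q6 would change 0.9327991197443066
```

View pics/w13.png

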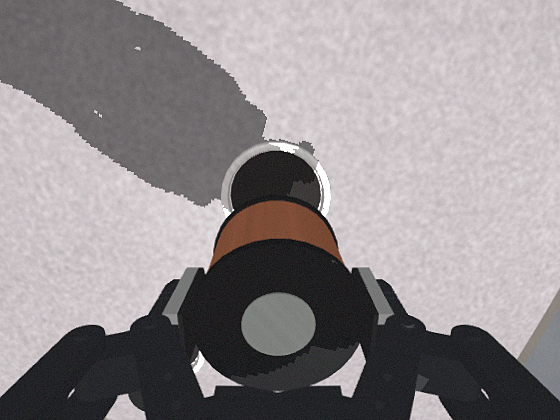

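```bash
python3 - <<'E'
from det import *
s=pickle.load(open('pics/w13.pkl','rb'))
print(back('wrist',[(278.5,323)],179.2,s))
P=back('wrist',[(221.5,188),(330.5,188),(277,140.5)],11,s);print(P)
from scipy.optimize import least_squares
print(least_squares(lambda p:np.hypot(P[:,0]-p[0],P[:,1]-p[1])-45,[648,-103]).x)
E
```

```text
[[ 645.85221591 -101.87181225  179.2       ]]
[[ 604.20821075 -107.31240446   11.        ]
 [ 688.62654881  -83.41389268   11.        ]
 [ 636.53117478  -58.81661481   11.        ]]
[ 648.41036074 -102.39989464]
```

Emit:
step_arm:
  rows:
    - [0,-0.001,0.05,0,-1]
    - [0,-0.002,0.1,0,-1]
    - [0,-0.002,0.125,0,-1]
    - [0,-0.002,0.135,0,-1]
    - [0,-0.002,0.14,0,-1]
    - [0,-0.002,0.143,0,-1]
    - [0,-0.002,0.143,0,-1]

```text
time: 22.9
ee_pos: [650.4, -103.8, 34.5]
ee_rot: [3.117, 0.017, 1.853]
force: [0.4, -0.5, -5.5]
width: 0.729
```

Emit:
step_arm:
  rows:
    - [0,0,0.0015,0,-1]
    - [0,0,0.0025,0,-1]
    - [0,0,0.003,0,-1]

```text
time: 23.2
ee_pos: [650.8, -104.0, 32.6]
ee_rot: [3.116, 0.018, 1.853]
force: [0.2, -0.3, -5.8]
width: 0.727
```

Emit:
step_arm:
  rows:
    - [0,0,0.002,0,-1]
    - [0,0,0.003,0,-1]
    - [0,0,0.0035,0,-1]
    - [0,0,0.0035,0,-1]

```text
time: 23.6
ee_pos: [651.1, -104.2, 31.2]
ee_rot: [3.115, 0.019, 1.853]
force: [-4.2, 1.1, 5.7]
width: 0.732
```

Contact at z = 31.2 (28.2 + 3), as expected. Release, rise, then check all four.

Emit:
step_arm:
  rows:
    - [0,0,0,0,0.6]
    - [0,0,0,0,1]
    - [0,0,0,0,1]
    - [0,0,0,0,1]
    - [0,0,0,0,1]
    - [0,0,-0.05,0,1]
    - [0,0,-0.1,0,1]
    - [0,0,-0.16,0,1]
    - [0,0,-0.22,0,1]
    - [0,0,-0.25,0,1]

```text
time: 24.6
ee_pos: [646.1, -102.4, 236.4]
ee_rot: [3.111, 0.022, 1.853]
force: [0.9, -0.0, -0.5]
width: 1.001
```

```bash
python3 - <<'E'
from h import *
snap('w14'); snap('scene1','scene'); snap('side1','side'); plan([540,30,330],yaw=2.72)
a=cv2.imread('pics/scene1.png'); cv2.imwrite('pics/scene1z.png',cv2.resize(a[140:340,130:440],None,fx=2.5,fy=2.5,interpolation=2))
E
```

```text
t 24.6 pos [ 646.1 -102.4  236.4] rot [3.1109 0.0221 1.8529] q6 0.93 w 1.001 F [ 0.9 -0.  -0.5]
t 24.65 pos [ 646.9 -102.7  239.3] rot [3.1082 0.0241 1.8528] q6 0.93 w 0.997 F [ 0.4 -0.6  2.6]
t 24.7 pos [ 646.8 -102.7  236.4] rot [3.1095 0.0231 1.8528] q6 0.93 w 0.996 F [ 0.4 -0.8 -0.2]
t 24.75 row [ 0.1933 -0.0776 -0.1272] -0.5781 mm [ 154.7  -62.1 -101.7] turn -0.867 nrows>= 3.9050857528367873 5.781043766117117 q6 would change 0.9314741817199557
```

View pics/w14.png

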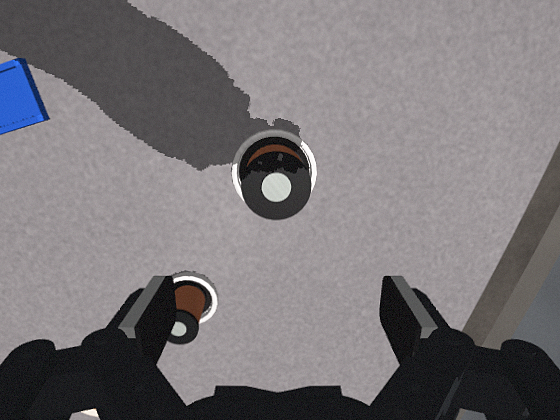

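View pics/scene1z.png

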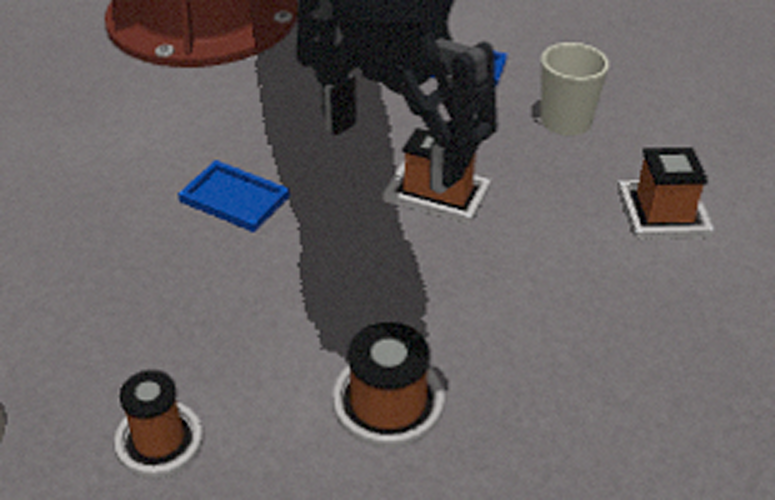

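All four coils stand in their nests. I take one overhead view to measure the offsets.

Emit:
step_arm:
  rows:
    - [0.19,-0.08,-0.13,-0.58,1]
    - [0.19,-0.08,-0.13,-0.58,1]
    - [0.19,-0.08,-0.13,-0.58,1]
    - [0.19,-0.08,-0.13,-0.58,1]
    - [0.19,-0.08,-0.13,-0.58,1]
    - [0.19,-0.08,-0.13,-0.58,1]
    - [0.19,-0.08,-0.13,-0.58,1]
    - [0.19,-0.08,-0.13,-0.58,1]
    - [0.19,-0.08,-0.13,-0.58,1]

```text
time: 25.65
ee_pos: [538.7, 26.8, 331.3]
ee_rot: [3.139, 0.034, 2.72]
force: [-0.3, 0.4, 0.3]
width: 1.003
```

```bash
python3 - <<'E'
from det import *
s,im=snap('w15')
N={'big':(648,-103.4),'small':(592,-278.4),'square':(586.9,252.5),'oblong':(449.5,71.3)}
for nm in ['w15','w14']:
  im=cv2.imread(f'pics/{nm}.png');s=pickle.load(open(f'pics/{nm}.pkl','rb'))
  for k,p in N.items():
    uv=proj('wrist',[[*p,63]],s)[0]
    try: print(nm,k,'expected px',uv.round(1),locate(im,'wrist',s,uv,63,140,'c' if k in('big','small') else 'r'))
    except Exception as e: print(k,e)
snap('side2','side'); snap('scene2','scene')
a=cv2.imread('pics/side2.png'); cv2.imwrite('pics/side2z.png',cv2.resize(a[140:340,180:400],None,fx=3,fy=3,interpolation=2))
E
```

```text
t 25.65 pos [538.7  26.8 331.3] rot [3.139  0.0345 2.72  ] q6 0.23 w 1.003 F [-0.3  0.4  0.3]
w15 big expected px [220.3 277.3] (array([ 649.3, -104.3,   25.3,   25.5]), np.int32(284))
w15 small expected px [ 86.7 289.6] (array([ 592.7, -279.6,   15.8,   15.9]), np.int32(104))
w15 square expected px [474.8 120.4] (array([586.9, 253.3,  25.3,  24.9,  61.5]), np.int32(461))
w15 oblong expected px [280.8  69.9] (array([423.6,  75. ,  69.4,  34. ,  71.3]), np.int32(259))
w14 big expected px [273.4 186.5] (array([ 650.3, -103.2,   25.9,   26.4]), np.int32(667))
w14 small expected px [176.5 327.8] (array([ 594.2, -279.3,   13.8,   17.5]), np.int32(155))
w14 square expected px [ 328.  -284.4] (array([ 648. , -132.6,  498. ,  492.4,  -89. ]), np.int32(147078))
w14 oblong expected px [ 84.9 -96.2] (array([ 648. , -132.6,  498. ,  492.4,  -89. ]), np.int32(147078))
t 25.7 pos [538.7  26.8 331.6] rot [3.1389 0.0347 2.7206] q6 0.23 w 1.002 F [ 0.3 -0.  -0.7]
t 25.75 pos [538.8  26.8 331.7] rot [3.1389 0.035  2.7211] q6 0.23 w 1.0 F [-0.4 -0.5  1.3]
```

View pics/w15.png

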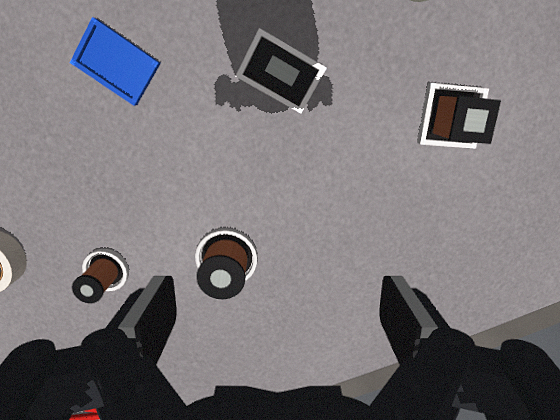

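View pics/side2z.png

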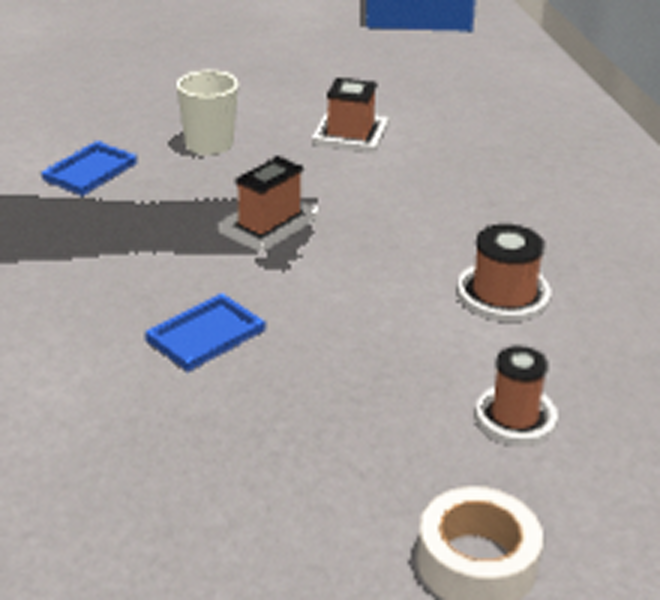

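View pics/scene2.png

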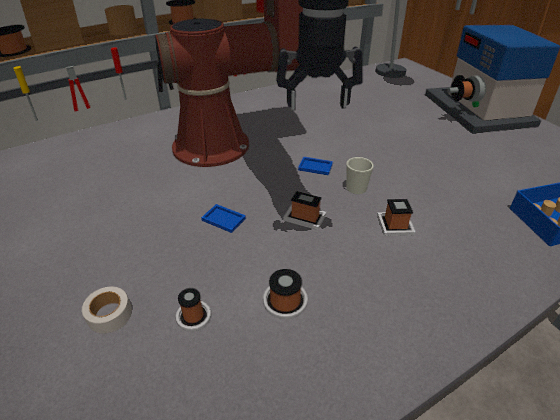

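Every coil is within about 2 mm of its nest centre. For the oblong, the auto-detect merged with the rim, but its core at (281,69) by eye matches the expected (281,70). The cup (359,175) and tape (106,309) have not moved. Handing in.

```bash
python3 -c "
from rig import order
print(order.sign_off())"
```

```text
the job is handed in; nothing more can be done
None
```

All four coils are standing upright in the nests made for them, and I handed the job in at about 26 s of the allowed 106 s. Each coil was lowered until floor contact registered (4 to 10 N) before I let go. No verdict came back from the hand-in.

Last checks, from the final overhead view:

| Coil | Distance from nest centre (limit 12 mm) |
|---|---|
| Big round | about 1.6 mm |
| Small round | about 1.4 mm |
| Square | about 0.8 mm |
| Oblong | about 2 mm, read by eye |

- **Upright and seated:** all four look upright in the scene and side views. I did not measure their tilt or final height; each touched down within about 0.5 mm of the height expected for its nest floor.
- **Cup, tape roll and blue trays:** all sit at the same pixels as at the start.
- **Failed detections:** automatic detection of the oblong failed in the last view, because its shadowed core merged with the rim, so I compared pixels by eye instead. Automatic detection also gave wrong positions in the close-up views before three of the grasps because of shadow edges. There I used the earlier fits or picked the pixel by hand.
- **Tool tilt:** the tool drifted to about 0.035 rad (2 degrees) off vertical over the run, with no visible effect on how the coils sit.

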